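Catch the thread of a canister cap, screw it home and put the canister in its tray

ROBOT

A 6-joint arm with a two-finger parallel gripper is mounted at the origin on a cart in front of the work surface, level with it; the furniture and walls round the work are solid. World frame = base frame: x ahead of the robot, y to its left, z up, the work surface at z = 0. Lengths are in m, angles in rad, forces in N, time in s.
With the tool pointing down it reaches from about 0.4 to 0.825 m from the base axis. Payload 7 kg.
Tool frame: the origin (TCP) lies at the very end of the fingers, on their centre line; the grasp point (between the pads) lies 19 mm behind it (arm.grip_point_offset is the distance from the TCP to the grasp point, in m); z points along the fingers, y is the line along which they close (so a half turn about z gives the same grasp; the last joint's range is limited). The gripper opens to 88 mm and grips with 3 to 60 N. Pads are 19 mm wide; open, the fingers measure 130 mm over their backs; the gripper's body (78 mm by 193 mm) begins 47 mm behind the grasp point.
Start: joints at [1.567, 0.359, 0.012, 0, -1.224, -0.288], TCP at [0.194, 0.646, 0.227] pointing down, gripper open.
Joint ranges: [-3.07, 3.07], [-1.43, 2.12], [-1.02, 1.25], [-3.03, 1.67], [-3.05, -0], [-3.03, 3.03]. Speed limits (rad/s): [2.39, 2.39, 3.01, 3.14, 3.14, 3.14].

INTERFACE

Orientations are given as [roll, pitch, yaw] about the fixed x, y, z axes, in that order (R = Rz(yaw) Ry(pitch) Rx(roll)).
In Python, from station import arm, cams gives the robot as it stands.
- The arm moves only by the shell command python3 -m handwheel 'ROWS' [FORCE]. ROWS is JSON, a list that holds one entry, the list of rows, each a list of 7 numbers: the shift along the tool's x, y, z normalised to -1 to 1, where 1 is 0.08 m, then the turn, a rotation vector about the tool's x, y, z normalised to -1 to 1, where 1 is 0.5 rad, then the closure in counts, from 0 (fully open) to 255 (shut). In form: [[[x, y, z, wx, wy, wz, hand], ...]]. A call has 1 to 5 rows; each row is the pose to reach, as a shift and turn from the pose commanded when the call began, along the tool's axes at that moment; what a row does not reach only later rows make up. A row lasts 1/8 s, in which the tool goes at most 62.5 mm and 10.7 degrees, less where a joint would pass 70% of its speed; a pose out of reach is approached as far as the arm can. A call with a number of a shift or a turn outside -1 to 1 is refused whole. A call with a gripper value outside its range is refused whole. The fingers move at their own pace and stop on an object; FORCE is the grip in N (left out, the last holds). Time passes only in rows, so rows that repeat a pose let the fingers close. It gives the time, the measured TCP pose, the force, the opening and the grip force at its end, in the units of the state.
- arm.get_state(): the state, without advancing time (a new reading comes with each control period).
- cams.grab_frame(name): name is "side" or "top"; returns the picture (420x560x3 uint8, blue, green, red); there is no depth.
- cams.camera_info(name): a dict with "camera_matrix" (3x3 intrinsics, pixels), "R" (3x3) and "t" (3): a world point X has camera coordinates R X + t. Camera axes: x right, y down, z forward; pixel columns grow to the right and rows downward; lengths in m; the calibration is good to about 2 mm. A picture is of the moment at which its call begins. camera_info takes no time and is no camera call.
- arm.job_done(): hands the job in; it is judged then, once.
The state is a dict: "t": time; "q": joint angles; "qd": joint speeds; "joint_efforts": joint torques, N m; "eef_pos": TCP position; "ee_rot": TCP orientation; "force": force on the tool from outside, world axes, zero at the start; "moment": the same for the moment, N m; "width": finger opening in m; "gripper_force": force on a finger pad.
Only numpy, scipy, OpenCV 4.12 (cv2) and the standard library are available. Lean on these libraries where they do the work, as an engineer would, in place of code of your own. Each camera call takes 0.05 s, during which the arm holds its last target. There are 200 camera calls.

TASK

The cap on the canister in the nest was only set down on its thread. Without lifting it off, turn it backward (anticlockwise from above) until it drops into the start of the thread, then screw it forward (clockwise) until it is fully home. Then lift the closed canister out of the nest and set it down gently, upright and flat on the floor of the tray, leaving the other things where they are.

Things in the scene. Friction and masses are not known exactly. Their poses are not given: they have to be found in the camera images.
- canister: Square aluminium canister, 96 x 96 x 50 mm, with a round neck on its z axis; loose, about 0.45 kg, standing in the nest. Origin: centre of its underside; z up, x and y square to its sides. The neck has a two-start thread, so all repeats after a half turn. Bar angles are those of the cap's bar from the canister's x axis, anticlockwise positive from above. Home is 0 degrees (stop at -4).
- thread_start (a point): On the canister: the small rib on its square shoulder, beside the cap, that marks a thread start, at bar angle 70 degrees (a like rib at 250), 46 mm from the axis, 53 mm above the origin. With the bar pointing within 12 degrees of it the cap drops 13 mm; it turns back to 84 at most.
- neck (a point): On the canister's axis, 74 mm above its origin: where the cap's origin is while the cap only rests on the thread (stops keep it from turning clockwise past -40 degrees). Cap origin 13 mm below this: dropped into the thread start; 16 mm below: home, drawn down by turning clockwise to 0. When home the cap has 2.5 mm play up and down and carries the canister.
- cap: Round black screw cap, 80 mm across, 30 mm high, with an upright grip bar on top: 68 mm long, 14 mm thick, 30 mm high (60 mm overall); loose, 0.09 kg, on the canister's neck. Origin: centre of the lower edge of its skirt; z up, x along the bar. It starts at a bar angle of -25 to 32 degrees. It drops by its own weight unless held up.
- bar (a point): Point on the cap's axis inside the grip bar, 50 mm above the cap's origin (20 mm above the cap's flat top, 10 mm below the top of the bar).
- riser: Fixed plywood board on legs that bridges the wires on the bench and carries nest and tray: 260 mm (x) by 540 mm (y), top 60 mm above the bench. Origin: below its centre, at bench height.
- nest: Fixed square nest for the canister, 124 x 124 mm, 20 mm high, with a 6 mm floor and a 100 mm wide square pocket 14 mm deep that keeps the canister from turning. Origin: centre of its underside; it stands on the board, 60 mm above the bench.
- tray: Fixed open square steel tray, 160 x 160 mm outside, 14 mm high, walls and floor 5 mm thick (inside 150 x 150 mm). Origin: centre of its underside; it stands on the board, 60 mm above the bench.
- reel: Solder reel, 63 mm across and 41 mm high, lying on its flange; loose, not part of the job. Origin: centre of its underside.
- plug: Round metal cable connector, 34 mm across and 52 mm high, standing upright; loose, not part of the job. Origin: centre of its underside.
- board_holder_top (a point): A hazard, not part of the job: a tall fixed stand left of the work (between it and where the arm may start) holding a long tilted circuit board. This point is above its middle, at the height of its highest edge, 360 mm above the bench; the board reaches 200 mm ahead of it, 200 mm toward the robot (there 120 mm high) and 110 mm to either side. Pass over it.
Not all that is in view belongs to the job. Leave any turquoise look-alike of the cap alone.

How it is judged:
By the outcome, as a careful person would: the job done as asked, in the order asked, and still so for the second after the job is handed in, with the robot touching nothing.
It also fails if it takes over 45 s, if anything falls off the work surface, if the arm or the gripper's body presses on something with over 40 N, if the wrist force passes 120 N, or if a joint passes its speed limit or range.

## Working session

There is one attempt and no reset: what is moved stays moved. The work goes in short steps, Python scripts to look and compute and a shell command to move; the robot and the scene stay as the last step left them, time stands still between calls to the robot, and variables do not carry over. Pictures are saved under pics/ and viewed, at most 10 in all, crops included, and the job is handed in when it is done.

```bash
ls; mkdir -p pics; python3 - <<'E'
from station import arm,cams
import cv2,numpy as np
for n in("side","top"):
    cv2.imwrite(f"pics/{n}0.png",cams.grab_frame(n))
    i=cams.camera_info(n);print(n,np.round(i["camera_matrix"],1).tolist(),np.round(i["R"],4).tolist(),np.round(i["t"],4).tolist())
s=arm.get_state();print(s);print(arm.grip_point_offset)
E
```

```text
pics
side [[443.9, 0.0, 279.6], [0.0, 443.9, 211.7], [0.0, 0.0, 1.0]] [[0.8323, -0.5544, -0.0032], [-0.3585, -0.5338, -0.7658], [0.4228, 0.6385, -0.643]] [-0.5005, 0.3366, 1.5768]
top [[421.2, 0.0, 277.2], [0.0, 421.2, 212.1], [0.0, 0.0, 1.0]] [[0.0191, -0.9998, 0.0012], [-0.9851, -0.019, -0.1707], [0.1707, 0.002, -0.9853]] [-0.0458, 0.579, 1.5114]
{'t': 0.1, 'q': array([ 1.56712610e+00,  3.59294730e-01,  1.11937862e-02, -3.16905789e-04,
       -1.22408556e+00, -2.88076596e-01]), 'qd': array([ 0.00240508, -0.00357691,  0.00218839, -0.00157496, -0.00056649,
       -0.00199651]), 'joint_efforts': array([-1.53544024e-03, -5.84165418e+01,  2.93753064e+01,  7.01564535e+00,
        1.01342911e-02, -6.11078940e-05]), 'eef_pos': array([0.19405984, 0.64607117, 0.22574699]), 'ee_rot': array([ 3.14017512e+00, -1.09341934e-04, -2.91854636e-01]), 'force': array([0.01067017, 0.38827768, 0.05772957]), 'moment': array([-0.00949932,  0.01736142, -0.00906781]), 'gripper_force': 0.0, 'width': 0.08772530627511611}
0.0188
```

View pics/side0.png

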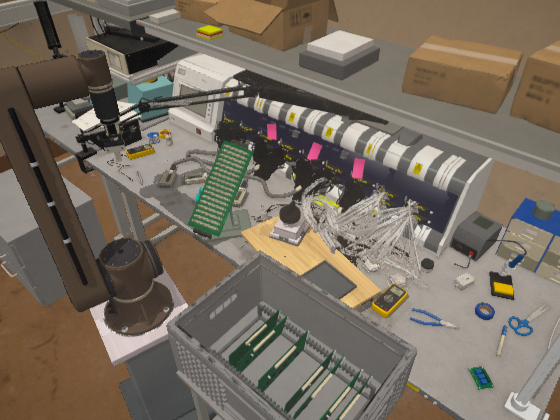

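View pics/top0.png

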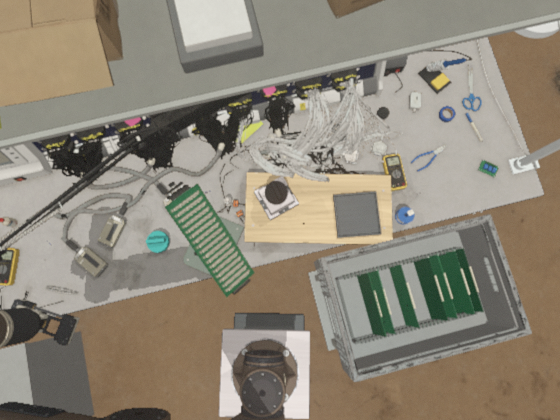

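The side view shows the black cap on the canister at about (290,214) and the tray at (328,278). In the top view the canister is at about (276,196), the tray at (357,214), and the tilted green board at (210,238). The turquoise look-alike is at top (157,240), so the black cap at top (276,193) on the square canister in the nest is the one meant. I'll enlarge both to confirm.

```bash
python3 - <<'E'
import cv2,numpy as np
a=cv2.imread("pics/top0.png")[160:240,235:315];b=cv2.imread("pics/side0.png")[185:265,250:330]
f=lambda i:cv2.resize(i,(400,400),interpolation=cv2.INTER_CUBIC)
o=np.hstack([f(a),f(b)]);o=cv2.convertScaleAbs(o,alpha=1.3,beta=25)
cv2.imwrite("pics/crop0.png",o)
E
```

```text
(no output)
```

View pics/crop0.png

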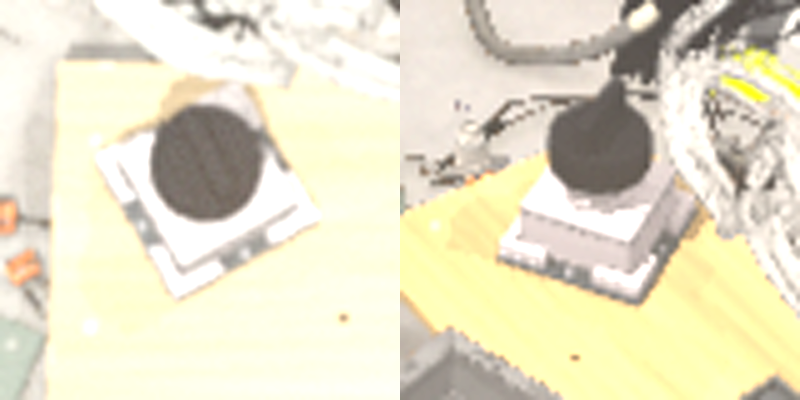

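The black cap on the square canister is confirmed; the bar's direction is faint, so I'll stretch the dark and bright ranges separately.

```bash
python3 - <<'E'
import cv2,numpy as np
T=cv2.imread("pics/top0.png")[165:225,237:317].astype(float);S=cv2.imread("pics/side0.png")[192:252,250:330].astype(float)
def f(i,lo,hi):
    i=cv2.resize(i,(400,300),interpolation=cv2.INTER_CUBIC);return np.clip((i-lo)*255/(hi-lo),0,255).astype(np.uint8)
print(T[18:38,28:50].mean(2).astype(int).min(),np.percentile(T,[1,50,99]))
cv2.imwrite("pics/crop1.png",np.vstack([np.hstack([f(T,20,80),f(S,20,80)]),np.hstack([f(T,70,255),f(S,70,255)])]))
E
```

```text
56 [ 60. 173. 226.]
```

View pics/crop1.png

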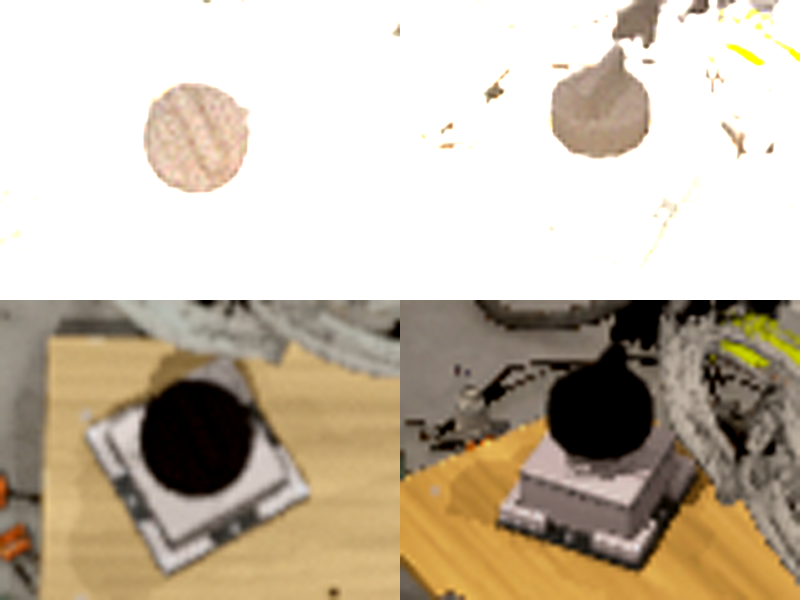

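Dark stretch: the bar runs from about (183,98) to (213,170) in the crop, i.e. top pixels (273.6,184.6) to (279.6,199). In the side view the cap is at (370,214) and the bar is seen nearly end-on. The shoulder corners are clear in both views, so I'll fit from them.

```bash
cat > h.py <<'E'
import numpy as np,cv2
from scipy.optimize import least_squares
from station import arm,cams
I={n:cams.camera_info(n) for n in("top","side")}
def proj(n,X):
    c=np.atleast_2d(X)@np.array(I[n]["R"]).T+I[n]["t"];p=c@np.array(I[n]["camera_matrix"]).T;return p[:,:2]/p[:,2:]
def back(n,uv,z):
    R=np.array(I[n]["R"]);K=np.array(I[n]["camera_matrix"]);d=R.T@np.linalg.inv(K)@[uv[0],uv[1],1];o=-R.T@I[n]["t"];return o+d*(z-o[2])/d[2]
def tri(ut,us):
    f=lambda X:np.r_[proj("top",X)[0]-ut,proj("side",X)[0]-us];r=least_squares(f,[.6,0,.1]);return r.x,np.abs(r.fun).max()
E
python3 - <<'E'
from h import *
tl,tb,tr=(258.2,190),(272.4,213),(294,198.6);sl,sf=(274.4,226),(296.4,231)
for z in(.116,):
    for n,l in(("top",(tl,tb,tr)),("side",(sl,sf))):
        for p in l:print(n,p,np.round(back(n,p,z),4))
print("bot corner?",tri(tb,sl),"right?",tri(tr,sf), tri(tb,sf),tri(tl,sl))
def fit(v):
    x,y,z,a=v;c,s=np.cos(a),np.sin(a);P=lambda i,j:np.array([x+.048*(c*i-s*j),y+.048*(s*i+c*j),z])
    L,B,Rr=None,None,None
    return P
def res(v):
    P=fit(v);cs=np.array([P(1,1),P(1,-1),P(-1,1),P(-1,-1)]);r=[]
    for n,l in(("top",(tl,tb,tr)),("side",(sl,sf))):
        q=proj(n,cs)
        for p in l:
            d=q-p;r+=list(d[np.argmin((d**2).sum(1))])
    return np.array(r)
x0=back("top",((tl[0]+tr[0])/2,(tl[1]+tr[1])/2),.116)
R=min((least_squares(res,[x0[0],x0[1],.116,a]) for a in np.radians([0,20,45,70])),key=lambda r:r.cost)
print("can",np.round(R.x,4),np.degrees(R.x[3]),np.round(R.fun,1))
# z of bar top while resting: .066+.074+.06
for e in((273.6,184.6),(279.6,199)):print("bar",back("top",e,.2))
d=back("top",(273.6,184.6),.2)-back("top",(279.6,199),.2);print("bar world deg",np.degrees(np.arctan2(d[1],d[0])))
im=cv2.imread("pics/top0.png");g=im.mean(2)
m=np.zeros_like(g,np.uint8);w=(im.max(2)<110);m[185:245,325:390]=w[185:245,325:390]
k,l,s,c=cv2.connectedComponentsWithStats(m);i=1+np.argmax(s[1:,4]);pts=cv2.findNonZero((l==i).astype(np.uint8));rr=cv2.minAreaRect(pts);print(rr,c[i])
for p in cv2.boxPoints(rr):print(np.round(back("top",p,.074),4))
S=cv2.imread("pics/side0.png");m=np.zeros(S.shape[:2],np.uint8);m[255:305,295:365]=(S.max(2)<110)[255:305,295:365]
k,l,s,c=cv2.connectedComponentsWithStats(m);i=1+np.argmax(s[1:,4]);print("side tray",s[i],c[i],np.round(tri(rr[0],c[i])[0],4))
im=cv2.imread("pics/top0.png")[160:250,150:395];cv2.imwrite("pics/wide.png",cv2.resize(im,None,fx=3.2,fy=3.2,interpolation=cv2.INTER_CUBIC))
E
```

```text
top (258.2, 190) [0.6472 0.0348 0.116 ]
top (272.4, 213) [ 0.5647 -0.0178  0.116 ]
top (294, 198.6) [ 0.6183 -0.0938  0.116 ]
side (274.4, 226) [ 0.5647 -0.0194  0.116 ]
side (296.4, 231) [ 0.6192 -0.0906  0.116 ]
bot corner? (array([ 0.56523762, -0.01792199,  0.11455802]), np.float64(0.09614276791558041)) right? (array([ 0.6174001 , -0.09352973,  0.11924003]), np.float64(0.06988268279690146)) (array([ 0.60841953, -0.0329557 ,  0.06403657]), np.float64(10.842335378325117)) (array([0.64304623, 0.04875249, 0.03514787]), np.float64(6.966267109728108))
can [ 0.6317 -0.0299  0.1172  0.5819] 33.34279343910355 [-0.5  0.4 -0.4 -0.2  0.8  0.  -0.3 -0.7  0.6  0.7]
bar [ 0.64788786 -0.02096259  0.2       ]
bar [ 0.59857529 -0.04215961  0.2       ]
bar world deg 23.260468040403442
((373.9923400878906, 212.93849182128906), (41.05550003051758, 6.945944786071777), 82.87498474121094) [376.15662651 214.15662651]
[ 0.6533 -0.3673  0.074 ]
[ 0.657  -0.3927  0.074 ]
[ 0.5064 -0.408   0.074 ]
[ 0.5028 -0.383   0.074 ]
side tray [ 295  261   61   44 1512] [322.63227513 284.86904762] [ 0.5528 -0.3676  0.1209]
```

View pics/wide.png

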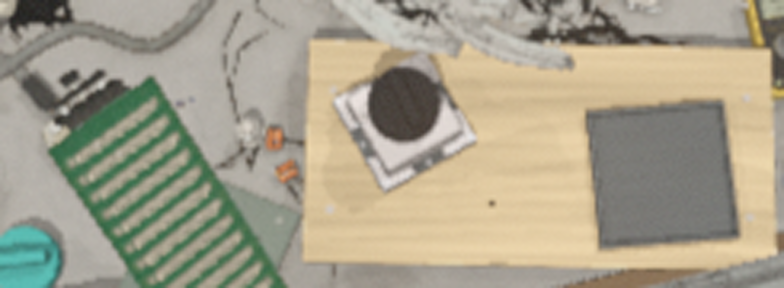

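Wide view: the tray's corners are at about (586,111), (723,101), (739,236), (600,248) in the crop. The nest and canister are at (405,115), the tilted board at left (160,185), and wires lie ahead of the nest. The canister fit gives (0.632,-0.030), shoulder z about 0.117, yaw 33°. The bar's world angle of about 23° makes its bar angle about -10°, which fits the stated range. I'll raise the arm with the turn now and work out the remaining numbers in the same step.

```bash

python3 -m handwheel '[[[0,0,-0.5,0,0,0.35,0],[0,0,-0.9,0,0,0.7,0],[0,0,-1,0,0,1,0]]]'
python3 -m handwheel '[[[0,0,-0.5,0,0,0.35,0],[0,0,-0.9,0,0,0.7,0],[0,0,-1,0,0,1,0]]]' >/dev/null
python3 -m handwheel '[[[0,0,-0.5,0,0,0.35,0],[0,0,-0.9,0,0,0.7,0],[0,0,-1,0,0,1,0]]]' >/dev/null
python3 -m handwheel '[[[0,0,0,0,0,0.35,0],[0,0,0,0,0,0.7,0],[0,0,0,0,0,1,0]]]' >/dev/null
python3 -m handwheel '[[[0,0,0,0,0,0.35,0],[0,0,0,0,0,0.7,0],[0,0,0,0,0,0.9,0]]]'
python3 - <<'E'
from h import *
s=arm.get_state();print(s["eef_pos"],s["q"])
T=[back("top",np.array(p)/3.2+[150,160],.074) for p in((586,111),(723,101),(739,236),(600,248))];print(np.round(T,4));c=np.mean(T,0);print("tray",c,np.degrees(np.arctan2(*(T[0]-T[3])[1::-1])))
print("cap",back("top",(276.4,192.4),.168),tri((276.4,192.4),(369.5-400+400-0,0))[0] if 0 else "")
for p,z in(((160,200),.3),((150,85),.36),((55,150),.36)):print("board",back("top",np.array(p)/3.2+[150,160],z))
E
```

```text
t: 0.48
eef_pos: [0.1944, 0.6472, 0.309]
ee_rot: [-3.139, 0.002, -0.797]
force: [-0.7, -0.9, -0.0]
width: 0.0875
gripper_force: 0.0
t: 1.98
eef_pos: [0.1941, 0.6464, 0.466]
ee_rot: [-3.141, -0.001, -2.746]
force: [-0.5, -0.6, 0.2]
width: 0.0875
gripper_force: 0.0
[0.19407679 0.64642673 0.46596549] [ 1.56713660e+00  3.21164763e-01  4.82373044e-01 -2.41900973e-04
 -1.73298872e+00 -2.74249098e+00]
[[ 0.6445 -0.239   0.074 ]
 [ 0.6593 -0.3966  0.074 ]
 [ 0.5033 -0.4114  0.074 ]
 [ 0.4867 -0.2542  0.074 ]]
tray [ 0.57342176 -0.32528593  0.074     ] 5.514803739229472
cap [ 0.62817094 -0.03079912  0.168     ] 
board [0.49917486 0.20273967 0.3       ]
board [0.5988457  0.20634401 0.36      ]
board [0.53541966 0.29113713 0.36      ]
```

```bash

python3 -m handwheel '[[[-0.08,-0.5,0,0,0,0,0],[-0.17,-0.99,0,0,0,0,0]]]' >/dev/null
python3 -m handwheel '[[[-0.08,-0.5,0,0,0,0,0],[-0.17,-0.99,0,0,0,0,0]]]' >/dev/null
python3 -m handwheel '[[[-0.08,-0.5,0,0,0,0,0],[-0.17,-0.99,0,0,0,0,0]]]' >/dev/null
python3 -m handwheel '[[[-0.08,-0.5,0,0,0,0,0],[-0.17,-0.99,0,0,0,0,0]]]' 
python3 -m handwheel '[[[-0.08,-0.5,0,0,0,0,0],[-0.17,-0.99,0,0,0,0,0]]]' >/dev/null
python3 -m handwheel '[[[-0.08,-0.5,0,0,0,0,0],[-0.17,-0.99,0,0,0,0,0]]]' >/dev/null
python3 -m handwheel '[[[-0.08,-0.5,0,0,0,0,0],[-0.17,-0.99,0,0,0,0,0]]]' 
python3 -m handwheel '[[[-0.08,-0.5,0,0,0,0,0],[-0.17,-0.99,0,0,0,0,0]]]' >/dev/null
python3 -m handwheel '[[[-0.08,-0.5,0,0,0,0,0],[-0.17,-0.99,0,0,0,0,0]]]' >/dev/null
python3 -m handwheel '[[[-0.08,-0.5,0,0,0,0,0],[-0.17,-0.99,0,0,0,0,0],[-0.17,-0.99,0,0,0,0,0]]]'
python3 -c "
from h import *
print(arm.get_state()['q'])"
```

```text
t: 2.98
eef_pos: [0.368, 0.3745, 0.4664]
ee_rot: [-3.141, -0.0, -2.742]
force: [0.4, -0.4, -0.1]
width: 0.0875
gripper_force: 0.0
t: 3.72
eef_pos: [0.498, 0.1716, 0.4663]
ee_rot: [3.141, -0.0, -2.742]
force: [-0.0, 0.6, 0.4]
width: 0.0879
gripper_force: 0.0
t: 4.6
eef_pos: [0.6286, -0.0322, 0.4646]
ee_rot: [3.141, -0.003, -2.745]
force: [-0.0, 0.5, -0.1]
width: 0.0881
gripper_force: 0.0
[ 2.58408947e-01  2.36425643e-01  3.64021336e-01 -1.16194106e-04
 -1.70155645e+00 -1.43237794e+00]
```

```bash

python3 -m handwheel '[[[0,0,0.6,0,0,0,0],[0,0,1,0,0,0,0]]]' >/dev/null
python3 -m handwheel '[[[0,0,0.6,0,0,0,0],[0,0,1,0,0,0,0],[0,0,1,0,0,0,0]]]' 
python3 - <<'E'
from h import *
S=cams.grab_frame("side");cv2.imwrite("pics/side1.png",S);T=cams.grab_frame("top");cv2.imwrite("pics/top1.png",T)
def f(i):
    i=cv2.resize(i[:, :].astype(float),(400,400),interpolation=cv2.INTER_CUBIC);return i
a=f(S[165:245,250:330]);b=f(T[155:235,235:315])
g=lambda i:(255*np.clip((i-30)/200,0,1)**.5).astype(np.uint8)
cv2.imwrite("pics/c2.png",np.hstack([g(a),g(b)]))
s=arm.get_state();e=s["eef_pos"];print(e,[proj(n,e) for n in I])
E
```

```text
t: 5.22
eef_pos: [0.6261, -0.0298, 0.3041]
ee_rot: [3.14, -0.005, -2.741]
force: [1.0, 0.6, 1.4]
width: 0.0876
gripper_force: 0.0
[ 0.62815068 -0.0299332   0.30797485] [array([[276.09262172, 182.6834408 ]]), array([[289.91352938, 182.08573582]])]
```

View pics/c2.png

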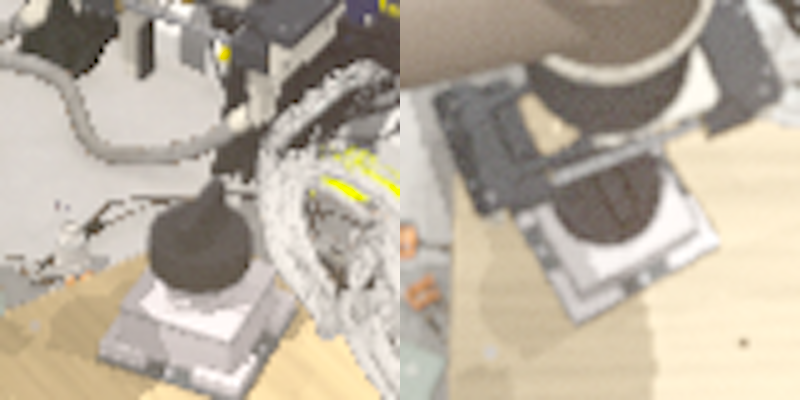

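Side crop: bar top at about (215,182), cap undisturbed below the hand. Top crop: bar slots at (610,190), in line with the gripper. Before turning, I want to know how high the wires ahead of the nest stand, because the gripper's body will swing over them.

```bash
python3 - <<'E'
from h import *
print("bar top expected side",proj("side",[.630,-.030,.2]),"top",proj("top",[.630,-.030,.2]))
S=cv2.imread("pics/side0.png");T=cv2.imread("pics/top0.png")
S=cv2.resize(S[150:300,250:450],None,fx=2,fy=2);T=cv2.resize(T[90:240,230:430],None,fx=2,fy=2)
def put(x,y,z,c,):
    for n,i,o in(("side",S,(250,150)),("top",T,(230,90))):
        p=(proj(n,[x,y,z])[0]-o)*2;cv2.circle(i,tuple(int(v) for v in p),3,c,-1)
for y in(-.1,0,.0):pass
for z,c in((.0,(255,0,0)),(.12,(0,255,0)),(.23,(0,0,255))):
    for X in((.73,-.01),(.73,-.09),(.73,.07),(.67,-.19)):put(*X,z,c)
cv2.imwrite("pics/w3.png",np.hstack([S,T]))
E
```

```text
bar top expected side [[289.98786236 204.79678166]] top [[276.16751475 189.81125949]]
```

View pics/w3.png

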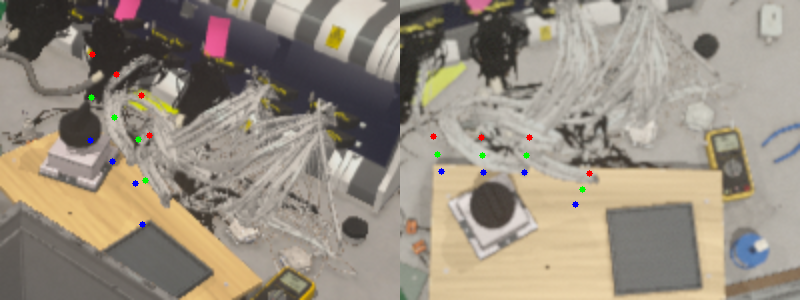

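```bash
python3 - <<'E'
from h import *
print("tip",tri((328.5,180),(332.5,250)))
for s in((304,197),(310,184),(318,180)):print("loop left",tri((250,144),s),tri((258,147),s))
for n,p in(("top",(250,144)),("top",(258,150)),("side",(304,197)),("side",(312,183))):
    print(n,p,[np.round(back(n,p,z)[:2],3).tolist() for z in(.05,.1,.15,.2)])
E
```

```text
tip (array([ 0.69714925, -0.22083232,  0.07844435]), np.float64(0.3985606157779671))
loop left (array([0.80796176, 0.07821751, 0.09787843]), np.float64(5.443455588188442)) (array([0.78577689, 0.04729499, 0.12820519]), np.float64(5.886807286471253))
loop left (array([0.79909506, 0.06563326, 0.17062245]), np.float64(0.23823458574054257)) (array([0.77823168, 0.03639487, 0.19780509]), np.float64(0.6977281774175026))
loop left (array([0.80854582, 0.05815688, 0.18433281]), np.float64(4.710511854422805)) (array([0.78767993, 0.02929589, 0.2109846 ]), np.float64(4.2350064783259995))
top (250, 144) [[0.841, 0.074], [0.824, 0.07], [0.807, 0.067], [0.79, 0.063]]
top (258, 150) [[0.818, 0.043], [0.802, 0.04], [0.785, 0.038], [0.769, 0.035]]
side (304, 197) [[0.819, 0.131], [0.781, 0.08], [0.742, 0.03], [0.703, -0.021]]
side (312, 183) [[0.912, 0.195], [0.869, 0.142], [0.827, 0.089], [0.784, 0.035]]
```

Wires near the work rise to about 0.2 m only at x≈0.79; the body stays at about 0.23 and reaches x≈0.73, so it clears. Descending and gripping.

```bash

python3 -m handwheel '[[[0,0,0.5,0,0,0,0],[0,0,1,0,0,0,0],[0,0,1,0,0,0,0]]]' 
python3 -m handwheel '[[[0,0,0.2,0,0,0,0],[0,0,0.4,0,0,0,0],[0,0,0.55,0,0,0,0],[0,0,0.64,0,0,0,0],[0,0,0.64,0,0,0,0]]]'
python3 -m handwheel '[[[0,0,0,0,0,0,255],[0,0,0,0,0,0,255],[0,0,0,0,0,0,255],[0,0,0,0,0,0,255],[0,0,0,0,0,0,255]]]' 25
python3 -m handwheel '[[[0,0,0,0,0,0,255],[0,0,0,0,0,0,255],[0,0,0,0,0,0,255]]]' 25
python3 -c "
from h import *
s=arm.get_state();print(s['eef_pos'],s['moment'],s['force'])"
```

```text
t: 5.7
eef_pos: [0.6269, -0.0301, 0.2257]
ee_rot: [3.141, -0.003, -2.742]
force: [-0.7, -0.9, 0.6]
width: 0.0875
gripper_force: 0.0
t: 6.32
eef_pos: [0.6275, -0.0302, 0.1748]
ee_rot: [3.142, -0.001, -2.742]
force: [-0.5, -0.3, 0.7]
width: 0.0875
gripper_force: 0.0
t: 6.95
eef_pos: [0.6277, -0.0302, 0.1754]
ee_rot: [-3.142, 0.0, -2.742]
force: [-0.1, -0.1, -0.1]
width: 0.0431
gripper_force: 0.0
t: 7.32
eef_pos: [0.6277, -0.0302, 0.1753]
ee_rot: [3.142, -0.0, -2.742]
force: [0.2, -0.9, 0.1]
width: 0.0139
gripper_force: 25.0
[ 0.62771529 -0.03015063  0.17533478] [ 0.01423544 -0.13314545  0.03228012] [ 0.22522407 -0.9198498   0.1104203 ]
```

```bash

python3 -m handwheel '[[[0,0,0,0,0,-0.25,255],[0,0,0,0,0,-0.5,255],[0,0,0,0,0,-0.75,255],[0,0,0,0,0,-1,255],[0,0,0,0,0,-1,255]]]' 
python3 -m handwheel '[[[0,0,0,0,0,-0.25,255],[0,0,0,0,0,-0.5,255],[0,0,0,0,0,-0.75,255],[0,0,0,0,0,-1,255],[0,0,0,0,0,-1,255]]]' 
python3 -c "
from h import *
s=arm.get_state();print(s['eef_pos'],s['moment'],s['force'])"
```

```text
t: 7.95
eef_pos: [0.6277, -0.0302, 0.1753]
ee_rot: [3.142, -0.0, -2.243]
force: [-0.7, 0.4, -0.0]
width: 0.0137
gripper_force: 25.0
t: 8.57
eef_pos: [0.6277, -0.0302, 0.1753]
ee_rot: [3.142, 0.0, -1.745]
force: [1.4, -0.4, 0.2]
width: 0.0137
gripper_force: 25.0
[ 0.62774813 -0.03015478  0.17532901] [ 0.08718772 -0.13117905  0.01291051] [ 1.38127588 -0.39532042  0.21591862]
```

```bash

python3 -m handwheel '[[[0,0,0,0,0,-0.25,255],[0,0,0,0,0,-0.5,255],[0,0,0,0,0,-0.81,255],[0,0,0,0,0,-0.81,255]]]' 
python3 -m handwheel '[[[0,0,0.02,0,0,0,255],[0,0,0.04,0,0,0,255],[0,0,0.04,0,0,0,255]]]'
```

```text
t: 9.07
eef_pos: [0.6285, -0.0305, 0.1757]
ee_rot: [-3.14, -0.001, -1.342]
force: [3.0, -1.6, -0.2]
width: 0.0138
gripper_force: 25.0
t: 9.45
eef_pos: [0.6289, -0.03, 0.1727]
ee_rot: [-3.139, -0.0, -1.339]
force: [5.3, -3.0, 1.8]
width: 0.0139
gripper_force: 25.0
```

```bash

python3 -m handwheel '[[[0.02,-0.025,0,0,0,0,255],[0.02,-0.025,0.03,0,0,0,255],[0.02,-0.025,0.06,0,0,0,255],[0.02,-0.025,0.06,0,0,0,255]]]'
python3 -m handwheel '[[[0,0,0.03,0,0,0,255],[0,0,0.06,0,0,0,255],[0,0,0.06,0,0,0,255]]]'
```

```text
t: 9.95
eef_pos: [0.6295, -0.0311, 0.1666]
ee_rot: [3.14, 0.0, -1.337]
force: [2.3, 0.2, -2.2]
width: 0.0136
gripper_force: 25.0
t: 10.32
eef_pos: [0.6298, -0.0313, 0.1624]
ee_rot: [3.141, 0.0, -1.337]
force: [0.1, 0.7, -1.7]
width: 0.0136
gripper_force: 25.0
```

The cap followed the fingers down 13 mm with almost no force, so it has dropped into the thread start. Now screwing it forward.

```bash

python3 -m handwheel '[[[0,0,0.004,0,0,0.25,255],[0,0,0.008,0,0,0.5,255],[0,0,0.012,0,0,0.75,255],[0,0,0.015,0,0,1,255],[0,0,0.015,0,0,1,255]]]' 
python3 -m handwheel '[[[0,0,0.004,0,0,0.25,255],[0,0,0.008,0,0,0.5,255],[0,0,0.012,0,0,0.75,255],[0,0,0.015,0,0,1,255],[0,0,0.015,0,0,1,255]]]' 
python3 -c "
from h import *
s=arm.get_state();print(s['eef_pos'],s['moment'],s['force'])"
```

```text
t: 10.95
eef_pos: [0.6305, -0.0314, 0.1622]
ee_rot: [-3.14, 0.0, -1.836]
force: [0.3, -0.4, 4.7]
width: 0.0136
gripper_force: 25.0
t: 11.58
eef_pos: [0.6293, -0.0314, 0.1614]
ee_rot: [3.141, -0.0, -2.335]
force: [-5.3, 1.3, 10.7]
width: 0.0135
gripper_force: 25.0
[ 0.62933383 -0.0314456   0.16137371] [ 0.8727215   2.05856275 -0.03009243] [-5.29734723  1.30629735 10.68908802]
```

```bash

python3 -m handwheel '[[[0,0,0,0,0,0.15,255],[0,0,0,0,0,0.3,255],[0,0,0,0,0,0.45,255],[0,0,0,0,0,0.45,255]]]' 
python3 -c "
from h import *
s=arm.get_state();print(s['eef_pos'],s['ee_rot'],s['moment'],s['force'])"
python3 -m handwheel '[[[0,0,0,0,0,0.05,255],[0,0,0,0,0,0.1,255],[0,0,0,0,0,0.1,255]]]' 
python3 -c "
from h import *
s=arm.get_state();print(s['eef_pos'],s['ee_rot'],s['moment'],s['force'])"
```

```text
t: 12.08
eef_pos: [0.6287, -0.0314, 0.1612]
ee_rot: [3.141, -0.002, -2.559]
force: [-7.8, 1.7, 12.1]
width: 0.014
gripper_force: 25.3
[ 0.62869811 -0.03135439  0.16116608] [ 3.14068397e+00 -1.54353969e-03 -2.55915275e+00] [1.08471678 2.87617567 0.22079838] [-7.80648571  1.72323606 12.07317767]
t: 12.45
eef_pos: [0.6286, -0.0312, 0.161]
ee_rot: [3.14, -0.002, -2.608]
force: [-7.0, 2.3, 11.1]
width: 0.0143
gripper_force: 25.5
[ 0.62856356 -0.0311688   0.16100486] [ 3.14046811e+00 -1.77711001e-03 -2.60814331e+00] [1.44141635 2.96591077 0.3926768 ] [-6.98879341  2.34756326 11.13484864]
```

Moment rising near the computed home angle, so the stop is close, but some side force has built up. I'll release to let the cap settle, look, and then regrip to check against the stop.

```bash

python3 -m handwheel '[[[0,0,0,0,0,0,100],[0,0,0,0,0,0,100],[0,0,0,0,0,0,100],[0,0,0,0,0,0,100]]]' 
python3 - <<'E'
from h import *
s=arm.get_state();print(s['eef_pos'],s['ee_rot'],s['moment'],s['force'])
S=cams.grab_frame("side");T=cams.grab_frame("top");cv2.imwrite("pics/side2.png",S);cv2.imwrite("pics/top2.png",T)
f=lambda i:(255*np.clip((cv2.resize(i.astype(float),(400,400),interpolation=cv2.INTER_CUBIC)-30)/200,0,1)**.5).astype(np.uint8)
cv2.imwrite("pics/c4.png",np.hstack([f(S[165:245,250:330]),f(cv2.imread("pics/side1.png")[165:245,250:330])]))
E
```

```text
t: 12.95
eef_pos: [0.63, -0.0313, 0.1599]
ee_rot: [3.141, -0.0, -2.611]
force: [0.5, -0.2, 0.9]
width: 0.0485
gripper_force: 0.0
[ 0.63004575 -0.03127455  0.15989393] [ 3.14148001e+00 -2.85443956e-04 -2.61145612e+00] [ 0.08977549 -0.15499121  0.0172827 ] [ 0.50479072 -0.21779714  0.8686914 ]
```

View pics/c4.png

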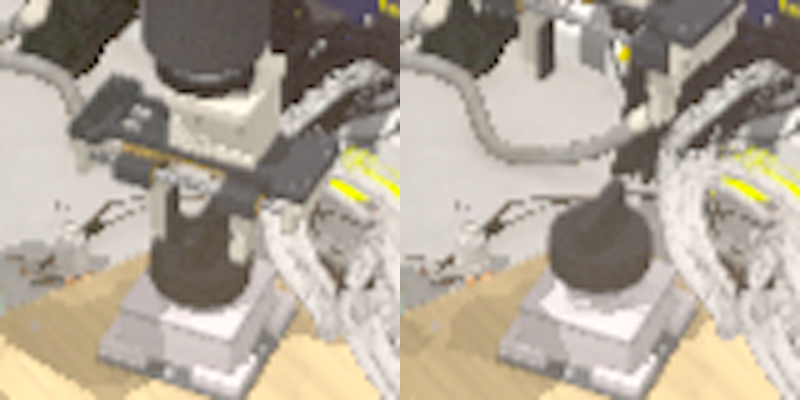

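The cap's skirt is now down on the shoulder: its lower edge is at crop y≈308, against 293 before. I'll regrip and test against the stop, then try a small lift.

```bash

python3 -m handwheel '[[[0,0,0,0,0,0,255],[0,0,0,0,0,0,255],[0,0,0,0,0,0,255],[0,0,0,0,0,0,255],[0,0,0,0,0,0,255]]]' 30
python3 -c "
from h import *
s=arm.get_state();print(s['eef_pos'],s['ee_rot'],s['moment'],s['force'])"
python3 -m handwheel '[[[0,0,0,0,0,0.05,255],[0,0,0,0,0,0.1,255],[0,0,0,0,0,0.1,255]]]' 
python3 -c "
from h import *
s=arm.get_state();print(s['eef_pos'],s['ee_rot'],s['moment'],s['force'])"
python3 -m handwheel '[[[0,0,0,0,0,0.05,255],[0,0,0,0,0,0.1,255],[0,0,0,0,0,0.1,255]]]' 
python3 -c "
from h import *
s=arm.get_state();print(s['eef_pos'],s['ee_rot'],s['moment'],s['force'])"
```

```text
t: 13.68
eef_pos: [0.6298, -0.0307, 0.1601]
ee_rot: [3.141, 0.0, -2.612]
force: [-2.2, 3.6, 1.2]
width: 0.0141
gripper_force: 29.5
[ 0.62978221 -0.03074336  0.16007763] [ 3.14066427e+00  8.75716562e-05 -2.61186884e+00] [1.54641417 0.55273648 0.11437541] [-2.1751191   3.5906981   1.15357613]
t: 14.05
eef_pos: [0.6299, -0.031, 0.16]
ee_rot: [3.141, -0.0, -2.662]
force: [-1.2, 2.8, -1.3]
width: 0.0141
gripper_force: 29.8
[ 0.62994156 -0.03102179  0.15995113] [ 3.14124883e+00 -1.60598908e-04 -2.66223096e+00] [1.45220736 0.27848166 0.1059913 ] [-1.23605231  2.8177194  -1.29083871]
t: 14.42
eef_pos: [0.6299, -0.031, 0.16]
ee_rot: [3.141, -0.0, -2.712]
force: [-1.1, 5.3, -1.8]
width: 0.0146
gripper_force: 30.5
[ 0.62993635 -0.03096995  0.16000278] [ 3.14131441e+00 -2.29165402e-04 -2.71230188e+00] [2.0538274  0.6899497  0.59139569] [-1.07998133  5.26367508 -1.81239727]
```

The moment rises firmly and the bar twists in the pads, so the cap is at its stop. I'll relieve about 2°, firm the grip and lift slowly.

```bash

python3 -m handwheel '[[[0,0,0,0,0,-0.07,255],[0,0,0,0,0,-0.07,255]]]' 40
python3 -m handwheel '[[[0,0,-0.05,0,0,0,255],[0,0,-0.1,0,0,0,255],[0,0,-0.15,0,0,0,255],[0,0,-0.15,0,0,0,255]]]' 
python3 -m handwheel '[[[0,0,-0.1,0,0,0,255],[0,0,-0.2,0,0,0,255],[0,0,-0.3,0,0,0,255],[0,0,-0.3,0,0,0,255]]]' 
python3 -c "
from h import *
s=arm.get_state();print(s['eef_pos'],s['ee_rot'],s['moment'],s['force'])"
```

```text
t: 14.68
eef_pos: [0.6301, -0.0311, 0.1601]
ee_rot: [3.141, 0.0, -2.678]
force: [-1.4, 5.1, -0.2]
width: 0.014
gripper_force: 39.8
t: 15.18
eef_pos: [0.6301, -0.0316, 0.1725]
ee_rot: [-3.141, 0.0, -2.677]
force: [-1.1, 0.5, -5.6]
width: 0.0138
gripper_force: 39.8
t: 15.68
eef_pos: [0.6307, -0.0312, 0.1973]
ee_rot: [-3.141, 0.002, -2.677]
force: [0.2, 1.0, -5.7]
width: 0.0135
gripper_force: 39.8
[ 0.6306611  -0.03116503  0.19734208] [-3.14099374e+00  1.92633487e-03 -2.67667268e+00] [ 0.02035582 -0.11851002 -0.02207477] [ 0.23248266  0.9518974  -5.69709483]
```

Load 5.7 N: the closed canister hangs from the cap. Turning 25° to square with the tray, then crossing over.

```bash

python3 -m handwheel '[[[0,0,-0.15,0,0,0.22,255],[0,0,-0.3,0,0,0.44,255],[0,0,-0.4,0,0,0.66,255],[0,0,-0.4,0,0,0.87,255],[0,0,-0.4,0,0,0.87,255]]]' 
python3 -m handwheel '[[[0.05,-0.23,0,0,0,0,255],[0.1,-0.46,0,0,0,0,255],[0.16,-0.7,0,0,0,0,255],[0.21,-0.91,0,0,0,0,255]]]' >/dev/null
python3 -m handwheel '[[[0.05,-0.23,0,0,0,0,255],[0.1,-0.46,0,0,0,0,255],[0.16,-0.7,0,0,0,0,255],[0.21,-0.91,0,0,0,0,255]]]' 
python3 -m handwheel '[[[0.05,-0.23,0,0,0,0,255],[0.1,-0.46,0,0,0,0,255],[0.16,-0.7,0,0,0,0,255],[0.21,-0.91,0,0,0,0,255]]]' >/dev/null
python3 -m handwheel '[[[0.05,-0.23,0,0,0,0,255],[0.1,-0.46,0,0,0,0,255],[0.16,-0.7,0,0,0,0,255],[0.21,-0.91,0,0,0,0,255],[0.21,-0.91,0,0,0,0,255]]]' 
python3 - <<'E'
from h import *
s=arm.get_state();print(s['eef_pos'],s['ee_rot'],s['moment'],s['force'])
S=cams.grab_frame("side");T=cams.grab_frame("top");cv2.imwrite("pics/side3.png",S);cv2.imwrite("pics/top3.png",T)
cv2.imwrite("pics/c5.png",np.hstack([cv2.resize(S[200:310,270:380],(400,400)),cv2.resize(T[160:270,305:415],(400,400))]))
E
```

```text
t: 16.3
eef_pos: [0.6298, -0.0312, 0.2279]
ee_rot: [3.141, -0.0, -3.111]
force: [-0.2, -0.2, -5.8]
width: 0.0136
gripper_force: 39.9
t: 17.3
eef_pos: [0.6005, -0.1791, 0.2281]
ee_rot: [-3.142, -0.0, -3.112]
force: [0.6, -1.2, -5.0]
width: 0.0136
gripper_force: 39.9
t: 18.42
eef_pos: [0.5711, -0.3259, 0.228]
ee_rot: [-3.141, -0.0, -3.113]
force: [-0.1, 0.6, -5.8]
width: 0.0133
gripper_force: 39.9
[ 0.57108755 -0.32592139  0.22798197] [-3.14139632e+00 -2.97096131e-04 -3.11341521e+00] [-0.08706136 -0.20055913 -0.00542929] [-0.07666712  0.56200042 -5.84464189]
```

View pics/c5.png

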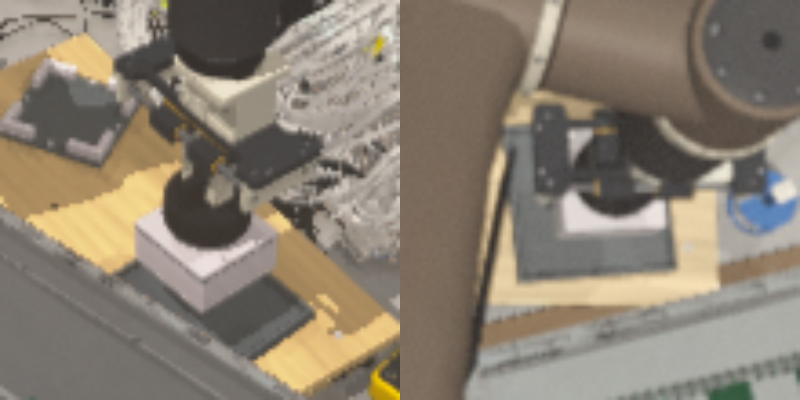

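Side crop: the canister hangs level over the tray, clear of its walls, and the empty nest is undisturbed. Top crop: it is square with the tray and centred once parallax is allowed for. Lowering.

```bash

python3 -m handwheel '[[[0,0,0.2,0,0,0,255],[0,0,0.4,0,0,0,255],[0,0,0.55,0,0,0,255],[0,0,0.7,0,0,0,255],[0,0,0.75,0,0,0,255]]]' 
python3 -m handwheel '[[[0,0,0.01,0,0,0,255],[0,0,0.02,0,0,0,255],[0,0,0.03,0,0,0,255],[0,0,0.04,0,0,0,255],[0,0,0.04,0,0,0,255]]]' 
python3 -m handwheel '[[[0,0,0.01,0,0,0,255],[0,0,0.02,0,0,0,255],[0,0,0.03,0,0,0,255],[0,0,0.03,0,0,0,255]]]'
```

```text
t: 19.15
eef_pos: [0.5711, -0.324, 0.1668]
ee_rot: [3.141, -0.002, -3.112]
force: [-0.6, 0.1, -5.5]
width: 0.0137
gripper_force: 39.9
t: 19.77
eef_pos: [0.5716, -0.3243, 0.1651]
ee_rot: [-3.142, 0.0, -3.112]
force: [0.1, 0.5, -6.4]
width: 0.0142
gripper_force: 39.9
t: 20.27
eef_pos: [0.5715, -0.3243, 0.1624]
ee_rot: [3.142, -0.0, -3.112]
force: [-0.1, 0.1, -5.2]
width: 0.0136
gripper_force: 39.9
```

```bash

python3 -m handwheel '[[[0,0,0.01,0,0,0,255],[0,0,0.02,0,0,0,255],[0,0,0.02,0,0,0,255]]]' 
python3 -m handwheel '[[[0,0,0.01,0,0,0,255],[0,0,0.02,0,0,0,255],[0,0,0.02,0,0,0,255]]]'
```

```text
t: 20.65
eef_pos: [0.5716, -0.3244, 0.1613]
ee_rot: [-3.141, 0.0, -3.112]
force: [-0.8, 1.1, -2.9]
width: 0.0137
gripper_force: 39.9
t: 21.02
eef_pos: [0.572, -0.3245, 0.1598]
ee_rot: [-3.141, 0.001, -3.112]
force: [0.7, -0.2, -0.5]
width: 0.0136
gripper_force: 39.9
```

```bash

python3 -m handwheel '[[[0,0,0.01,0,0,0,255],[0,0,0.01,0,0,0,255]]]' 
python3 -m handwheel '[[[0,0,0,0,0,0,0],[0,0,0,0,0,0,0],[0,0,0,0,0,0,0],[0,0,0,0,0,0,0],[0,0,0,0,0,0,0]]]' 
python3 -m handwheel '[[[0,0,-0.2,0,0,0,0],[0,0,-0.45,0,0,0,0],[0,0,-0.7,0,0,0,0],[0,0,-1,0,0,0,0]]]' 
python3 -m handwheel '[[[0,0,-0.5,0,0,0,0],[0,0,-1,0,0,0,0],[0,0,-1,0,0,0,0]]]' >/dev/null
python3 -m handwheel '[[[0.5,0,-0.2,0,0,0,0],[1,0,-0.4,0,0,0,0],[1,0,-0.4,0,0,0,0]]]'
python3 - <<'E'
from h import *
S=cams.grab_frame("side");T=cams.grab_frame("top")
f=lambda i:(255*np.clip((cv2.resize(i.astype(float),(400,400),interpolation=cv2.INTER_CUBIC)-30)/200,0,1)**.5).astype(np.uint8)
cv2.imwrite("pics/c6.png",np.hstack([f(S[220:310,280:370]),f(T[170:260,310:400])]))
E
```

```text
t: 21.28
eef_pos: [0.5718, -0.3245, 0.159]
ee_rot: [-3.141, 0.001, -3.112]
force: [0.6, -0.1, 2.3]
width: 0.0138
gripper_force: 39.9
t: 21.9
eef_pos: [0.5716, -0.3243, 0.1585]
ee_rot: [3.142, -0.0, -3.112]
force: [-1.0, 0.1, 0.7]
width: 0.0583
gripper_force: 0.0
t: 22.4
eef_pos: [0.5716, -0.3244, 0.2404]
ee_rot: [-3.141, 0.001, -3.112]
force: [-0.0, -0.1, 1.3]
width: 0.0873
gripper_force: 0.0
t: 23.15
eef_pos: [0.4899, -0.3272, 0.3538]
ee_rot: [-3.14, 0.004, -3.113]
force: [0.1, 0.8, -0.0]
width: 0.0878
gripper_force: 0.0
```

View pics/c6.png

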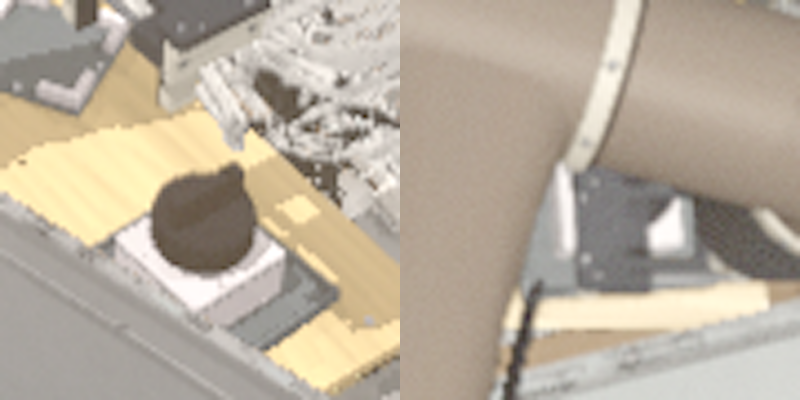

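Side crop: the closed canister stands upright in the tray (shoulder at (200,260)), and the hand is well clear. Handing in.

```bash
python3 -c "
from station import arm
print(arm.job_done())"
```

```text
the job is handed in; nothing more can be done
None
```

The cap was turned back until it dropped into the thread, then screwed forward to its stop; the closed canister now stands upright in the tray, and the job was handed in at about 23 s of the 45 s allowed (no verdict was shown).

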